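# Brake-lever check on a vessel tilt stand

## Robot

A 6-joint arm with a two-finger parallel gripper is mounted at the origin on the work surface. World frame = base frame: x ahead of the robot, y to its left, z up, the work surface at z = 0. Lengths are in m, angles in rad, forces in N, time in s.
With the tool pointing down it reaches from about 0.4 to 0.825 m from the base axis. Payload 7 kg.
Tool frame: the origin (TCP) lies on the centre line of the jaws, within the pads' length; the fingertips stand tip_reach ahead of it and the grasp point (between the pads) is the TCP (tip_reach is the distance from the TCP to the fingertips, in m); z points along the fingers, y is the line along which they close (so a half turn about z gives the same grasp; the last joint's range is limited). The gripper opens to 88 mm and grips with 3 to 60 N. Pads are 19 mm wide; open, the fingers measure 130 mm over their backs; the gripper's body (78 mm by 193 mm) begins 47 mm behind the grasp point.
Start: joints at [1.563, 0.359, 0.012, 0, -1.224, -0.288], TCP at [0.197, 0.646, 0.246] pointing down, gripper open.
Joint ranges: [-3.07, 3.07], [-1.43, 2.12], [-1.02, 1.25], [-3.03, 1.67], [-3.05, -0], [-3.03, 3.03]. Speed limits (rad/s): [2.39, 2.39, 3.01, 3.14, 3.14, 3.14].

## Interface

Orientations are given as [roll, pitch, yaw] about the fixed x, y, z axes, in that order (R = Rz(yaw) Ry(pitch) Rx(roll)).
In Python, from station import get_state, grab_frame, calibration, job_done, find_in, mark_of, tip_reach gives the robot as it stands.
- The arm moves only by the shell command python3 -m handwheel 'ROWS' [OPENING] [FORCE]. ROWS is JSON, a list of rows, each an object with "delta_pos": the shift along the world's x, y, z in units of 30 mm (1.0 is 30 mm), a list of three; "dr": the turn, a rotation vector about the world's x, y, z in degrees, a list of three. In form: [{"delta_pos": [tx, ty, tz], "dr": [rx, ry, rz]}, ...]. A call has 1 to 10 rows; each row shifts and turns the commanded pose from where the row before left it; what a row does not reach is not made up. A row lasts 1/10 s, in which the tool goes at most 50 mm and 8.59 degrees, less where a joint would pass 70% of its speed; a pose out of reach is approached as far as the arm can. A call is refused whole if a number of a shift passes 1 or a number of a turn 8.59, either way. A call with a gripper value outside its range is refused whole. OPENING is the closure, from -1 (fully open) to 1 (shut), set as the call begins (- or left out, the last holds). The fingers move at their own pace and stop on an object; FORCE is the grip in N (left out, the last holds). Time passes only in rows, so rows that do not move let the fingers close. It gives the time, the measured TCP pose, the force, the opening and the grip force at its end, in the units of the state.
- get_state(): the state, without advancing time (a new reading comes with each control period).
- grab_frame(name): name is "side" or "top"; returns the picture (400x640x3 uint8, red, green, blue); there is no depth.
- calibration(name): a dict with "fx", "fy", "cx", "cy" (pixels), "k1" (the pictures are not rectified: a ray, as slopes to the right and down, at radius r is drawn at 1 + k1 r^2 times it, then the intrinsics apply), "extrinsics" (4x4, takes a point from world to camera coordinates). Camera axes: x right, y down, z forward; pixel columns grow to the right and rows downward; lengths in m; the calibration is good to about 2 mm. A picture is of the moment at which its call begins. calibration takes no time and is no camera call.
- job_done(): hands the job in; it is judged then, once.
Trained networks look in the newest picture that a camera, given by its name, has taken for a name from the list of things; names that differ only in an ending like _2 or _b are one class to them, and where a whole thing is asked for, a point or a joint stands for the part that bears it (a point fixed in the world has none). Each returns a list of dicts, best first, with "conf" (0 to 1); they miss things now and then, are a little off and sometimes report something else, mostly with a low value. They report only what shows in the picture. A call takes as long as a camera call.
- find_in(camera, query): "location" ([column, row] in pixels, amid what is visible of it).
- mark_of(camera, query): "location" ([column, row] in pixels: a listed point, or the origin of a listed thing).
The state is a dict: "t": time; "q": joint angles; "qd": joint speeds; "joint_efforts": joint torques, N m; "eef_pos": TCP position; "ee_rot": TCP orientation; "force": force on the tool from outside, world axes, zero at the start; "moment": the same for the moment, N m; "width": finger opening in m; "gripper_force": force on a finger pad.
Only numpy, scipy, OpenCV 4.12 (cv2) and the standard library are available. Lean on these libraries where they do the work, as an engineer would, in place of code of your own. Each camera call takes 0.05 s, during which the arm holds its last target. There are 200 camera calls.

## Task

Check the brake lever of the tilt stand before use: with closed fingers, press the lever in towards the grip bar with the outside of the fingers until it comes up against its stop, short of the bar, and keep it pressed there for two seconds. Then ease it back out under control so that it does not snap back, and take the hand clear. Press only on the lever's outer face: do not reach behind it or pinch it, do not force it past a firm push, leave the bar and the rest of the stand untouched, and leave the jar, beaker and wrench where they are.

Things in the scene. Friction and masses are not known exactly. Their poses are not given: they have to be found in the camera images.
- stand: Aluminium tilt stand, bolted to the bench. Origin on the bench surface below the grip bar; z up, y along the bar, x level across it. Its foot rail is 80 mm wide (x), 14 mm thick and runs from y = -150 to +320 mm. The brake lever lies on the -x side of the bar, at the bar's height.
- frame: All fixed parts of the stand (foot, posts, bar, lever bracket, vessel; not the lever), not to be touched. Origin and axes as the stand's. Posts at y = -130 and +98 mm are 34 mm in x, 16 mm in y, 176 mm high. Beside the bar, at y = +200 mm, hangs a glass vessel with a steel head plate (radius 64 mm), its fittings up to 262 mm above the bench.
- bar_mid (a point): Point on the axis of the level grip bar (black ribbed rubber, 28 mm thick, 150 mm above the bench, along the stand's y from -110 to +55 mm), 30 mm towards -y of the stand's origin. Axes as the stand's.
- lever (a joint): Brake lever, a bare dark steel blade on an upright hinge at stand x = -45, y = +74 mm. 0 rad = fully out (at rest, held by a spring), growing as its free end swings in towards the bar (stand +x); hard stop at 0.24 rad, about 22 mm of air short of the bar. The spring takes about 4 N at the press point at the start and 7 N at the stop, and returns the lever to 0.
- blade: Outer half (face away from the bar) of the lever blade. Origin on the hinge axis at mid height, 150 mm above the bench. The blade runs from 5 to 150 mm along its own -y, is 22 mm high and 12 mm thick in all; this half is own x = -6 to 0 mm. At rest it is turned -0.22 rad about z from the stand, at the stop +0.02 rad.
- press_point (a point): Point on the outer face of the blade, mid height, 125 mm from the hinge and 25 mm from the free end; moves with the lever. Its own +x is the direction in which the lever is pressed, -y points to the free end.
- blade_back: Inner half of the blade, facing the bar, own x = 0 to +6 mm; same origin and axes as the outer half. Not to be touched.
- jar_mid (a point): Middle (half-way up, 36 mm above the bench) of a loose closed jar, 52 mm wide and 75 mm high, standing on one side of the bar or the other. To be left alone.
- beaker_mid (a point): Middle (36 mm above the bench) of a loose white open beaker, 64 mm wide and 70 mm high. To be left alone.
- wrench_mid (a point): Middle of a loose steel wrench lying flat on the bench, about 180 mm long. To be left alone.

How it is judged:
On the way:
1. the fingers press the lever's outer face, with the lever within 0.02 rad of its stop, for 1.5 s on end (value of joint lever above 0.22 rad and contact force between the fingers and blade above 2.5 N), for 1.5 s.
At the end, for the whole second after the job is handed in: After the press of at least 1.5 s, the lever is back out (under 0.02 rad) and still, and the jar, beaker and wrench are within 15 mm of where they stood (value of joint lever below 0.02 rad and velocity of joint lever between -0.05 and 0.05 rad/s and distance of each of jar_mid, beaker_mid, wrench_mid from where it was at the start of the episode below 0.015 m); the robot touches nothing.
It fails at once if the lever's inner face is pressed (more than 1.5 N): reached behind or pinched (contact force between the fingers and blade_back above 1.5 N).
It fails at once if the lever snaps back (faster than 4 rad/s) (velocity of joint lever below -4 rad/s).
It fails at once if the lever is forced (more than 60 N) (contact force between the fingers and blade above 60 N).
It fails at once if the robot's fingers or arm touch the bar or another part of the stand, lever excepted (more than 1.5 N) (contact force between any of the fingers, the arm and frame above 1.5 N).
It fails at once if the jar, beaker or wrench is moved more than 15 mm or lifted (distance of any of jar_mid, beaker_mid, wrench_mid from where it was at the start of the episode above 0.015 m).
It also fails if it takes over 40 s, if anything falls off the work surface, if the arm or the gripper's body presses on something with over 40 N, if the wrist force passes 120 N, or if a joint passes its speed limit or range.

## Working session

There is one attempt and no reset: what is moved stays moved. The work goes in short steps, Python scripts to look and compute and a shell command to move; the robot and the scene stay as the last step left them, time stands still between calls to the robot, and variables do not carry over. Pictures are saved under pics/ and viewed, at most 10 in all, crops included, and the job is handed in when it is done.

```bash
mkdir -p pics; cat > h.py <<'E'
import numpy as np, cv2
from station import *
from scipy.optimize import least_squares
def proj(c,P):
    k=calibration(c);E=np.array(k['extrinsics']);p=np.atleast_2d(P)@E[:3,:3].T+E[:3,3]
    s=p[:,:2]/p[:,2:];s=s*(1+k['k1']*(s**2).sum(1,keepdims=True))
    return s*[k['fx'],k['fy']]+[k['cx'],k['cy']]
def tri(uvs):
    return least_squares(lambda P:np.concatenate([(proj(c,P)[0]-uv) for c,uv in uvs]),[.5,.3,.1])
E
python3 - <<'E'
from h import *
s=get_state();print(s['eef_pos'],s['ee_rot'],s['width'],s['force'],tip_reach)
for c in('side','top'):
    cv2.imwrite(f'pics/{c}.png',grab_frame(c)[:,:,::-1])
    E=np.array(calibration(c)['extrinsics']);print(c,-E[:3,:3].T@E[:3,3],E[2,:3])
    for q in('stand','bar_mid','blade','press_point','jar_mid','beaker_mid','wrench_mid'):
        print(c,q,[(np.round(d['location']),round(d['conf'],2)) for d in mark_of(c,q)][:3])
E
```

```text
[0.19665479 0.64523603 0.24462633] [ 3.13993053e+00 -1.22370311e-04 -2.95966468e-01] 0.08758474210606455 [-0.09069487 -0.83603021  0.02277238] 0.019
side [ 0.54297542 -0.72300038  0.71235928] [ 0.00605274  0.76610242 -0.64269   ]
side stand [(array([325., 264.]), 0.58)]
side bar_mid [(array([331., 224.]), 0.55), (array([391., 265.]), 0.48), (array([297., 237.]), 0.34)]
side blade [(array([290., 196.]), 0.57)]
side press_point [(array([389., 264.]), 0.74), (array([300., 236.]), 0.56)]
side jar_mid [(array([284., 349.]), 0.92)]
side beaker_mid [(array([390., 265.]), 0.6)]
side wrench_mid [(array([236., 225.]), 0.57)]
top [ 0.46283203 -0.02341536  0.95733263] [ 0.12745312  0.0190646  -0.99166136]
top stand [(array([357., 209.]), 0.82)]
top bar_mid [(array([375., 197.]), 0.84)]
top blade [(array([335., 244.]), 0.6)]
top press_point [(array([339., 242.]), 0.72), (array([402., 231.]), 0.58)]
top jar_mid [(array([469., 237.]), 0.67)]
top beaker_mid []
top wrench_mid [(array([306., 302.]), 0.89)]
```

View pics/side.png

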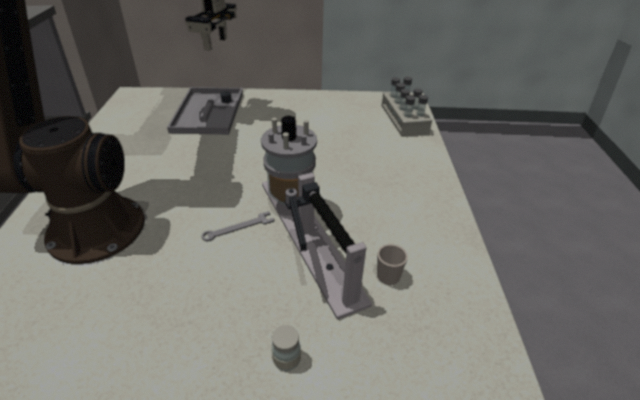

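View pics/top.png

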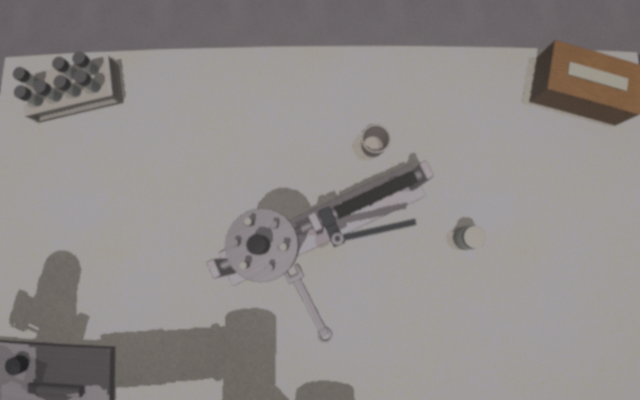

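```bash
cat >> h.py <<'E'
S=np.array([[-.045,.074,.161],[-.0777,-.0724,.155],[0,-.130,.176],[0,-.03,.15],[0,0,0]])
obs={'side':[(291,192),(304,247),(355,247),(331,224),(325,264)],'top':[(337,238),(415,222),(425,171),(375,197),(357,209)]}
def w(v,P):
    c,s=np.cos(v[2]),np.sin(v[2]);return np.atleast_2d(P)@np.array([[c,s,0],[-s,c,0],[0,0,1]])+[v[0],v[1],0]
E
cat > fit.py <<'E'
from h import *
def res(v): return np.concatenate([(proj(c,w(v,S))-obs[c]).ravel() for c in obs])
best=min((least_squares(res,[.6,.0,a],loss='soft_l1',f_scale=3) for a in np.arange(-3,3,.7)),key=lambda r:r.cost)
v=best.x;print('pose',v,best.cost);print(np.round(res(v).reshape(2,-1,2),1))
np.save('v.npy',v)
th=-.22
for th in(-.22,.02):
    R=lambda a,b:[-.045+a*np.cos(th)-b*np.sin(th),.074+a*np.sin(th)+b*np.cos(th),.15]
    print(th,'press',w(v,R(-.006,-.125)),'tip',w(v,R(-.006,-.15)),'hinge',w(v,R(0,0)),'dir yaw',v[2]+th)
print('jar',tri([('side',(285,347)),('top',(469,237))]).x,'beaker',tri([('side',(390,265)),('top',(374,140))]).x)
for n,P in dict(bar=[0,-.11,.15],vessel=[0,.2,.2],post=[0,-.13,.1]).items():print(n,w(v,P))
for c in obs:
    im=cv2.imread(f'pics/{c}.png')
    for p in proj(c,w(v,S)):cv2.circle(im,tuple(int(x) for x in p.round()),2,(0,0,255),-1)
    cv2.imwrite(f'pics/{c}_fit.png',cv2.resize(im[100:300,220:480],None,fx=2.5,fy=2.5))
E
python3 fit.py
```

```text
pose [ 0.55842198 -0.09062262 -5.85776956] 18.61976601037833
[[[-0.6  0.3]
  [-1.9 -1.5]
  [ 0.1 -0.3]
  [-0.4 -2.2]
  [-2.5 -1.8]]

 [[-0.3  0.3]
  [ 0.3 -0.4]
  [ 2.1 -1.4]
  [ 1.7 -3.3]
  [-0.2 -0.8]]]
-0.22 press [[ 0.50651611 -0.1653858   0.15      ]] tip [[ 0.51161547 -0.18986021  0.15      ]] hinge [[ 0.4868932  -0.04178992  0.15      ]] dir yaw -6.077769560478883
0.02 press [[ 0.53533274 -0.15717888  0.15      ]] tip [[ 0.54610357 -0.17973967  0.15      ]] hinge [[ 0.4868932  -0.04178992  0.15      ]] dir yaw -5.8377695604788835
jar [ 0.49190633 -0.32719955  0.0389911 ] beaker [ 0.70329774 -0.1275612   0.0369891 ]
bar [[ 0.60381893 -0.19081802  0.15      ]]
vessel [[0.47588208 0.09155083 0.2       ]]
post [[ 0.61207292 -0.20903536  0.1       ]]
```

```bash
python3 -m handwheel '[{"delta_pos":[0.8,-0.8,1],"dr":[0,0,2]},{"delta_pos":[0.8,-0.8,1],"dr":[0,0,2]},{"delta_pos":[0.8,-0.8,1],"dr":[0,0,2]},{"delta_pos":[0.8,-0.8,1],"dr":[0,0,2]},{"delta_pos":[0.6,-1,0],"dr":[0,0,2]},{"delta_pos":[0.6,-1,0],"dr":[0,0,2]},{"delta_pos":[0.6,-1,0],"dr":[0,0,2]},{"delta_pos":[0.6,-1,0],"dr":[0,0,2]},{"delta_pos":[0.6,-1,0],"dr":[0,0,2]},{"delta_pos":[0.6,-1,0],"dr":[0,0,2]}]' 1 30
```

```text
t: 1.8
eef_pos: [0.4013, 0.3683, 0.3658]
ee_rot: [-3.141, -0.0, 0.055]
force: [0.7, 0.1, 0.8]
width: 0.0131
gripper_force: 0.0
```

View pics/top_fit.png

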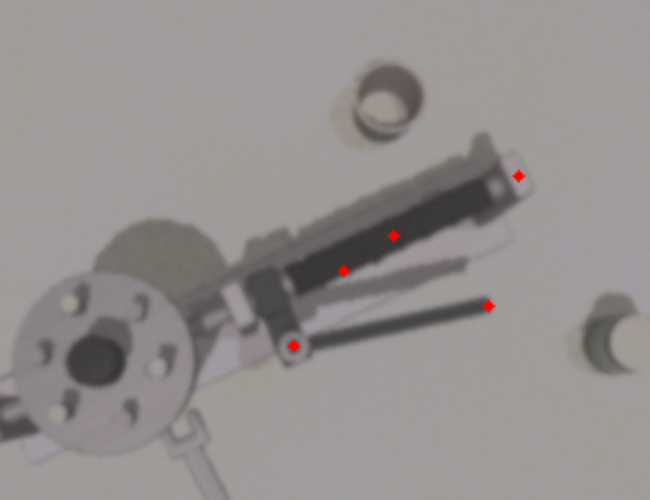

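View pics/side_fit.png

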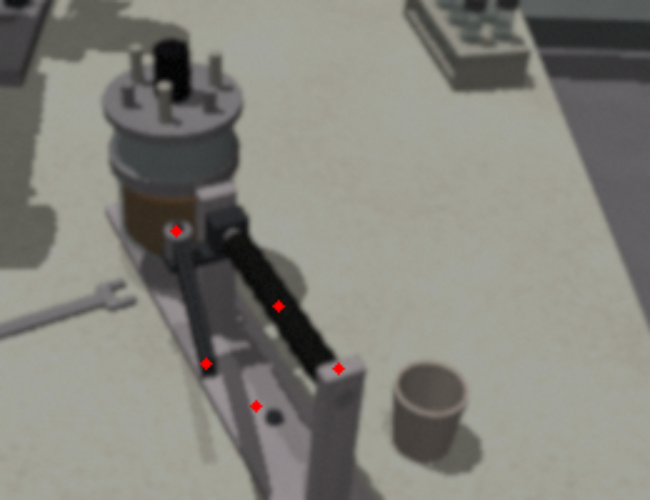

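The overlay fits well: in the top crop the hinge (293,346), free end (488,306) and post (518,176) all land on the parts. The side crop agrees to within about 2 px.

```bash
python3 -m handwheel '[{"delta_pos":[0.1,-1,0],"dr":[0,0,0.9]},{"delta_pos":[0.1,-1,0],"dr":[0,0,0.9]},{"delta_pos":[0.1,-1,0],"dr":[0,0,0.9]},{"delta_pos":[0.1,-1,0],"dr":[0,0,0.9]},{"delta_pos":[0.1,-1,0],"dr":[0,0,0.9]},{"delta_pos":[0.1,-1,0],"dr":[0,0,0.9]},{"delta_pos":[0.1,-1,0],"dr":[0,0,0.9]},{"delta_pos":[0.1,-1,0],"dr":[0,0,0.9]},{"delta_pos":[0.1,-1,0],"dr":[0,0,0.9]},{"delta_pos":[0.1,-1,0],"dr":[0,0,0.9]}]'
python3 -m handwheel '[{"delta_pos":[0,-1,0],"dr":[0,0,0]},{"delta_pos":[0,-1,0],"dr":[0,0,0]},{"delta_pos":[0,-1,0],"dr":[0,0,0]},{"delta_pos":[0,-1,0],"dr":[0,0,0]},{"delta_pos":[0,-1,0],"dr":[0,0,0]},{"delta_pos":[0,-1,0],"dr":[0,0,0]},{"delta_pos":[0,-1,0],"dr":[0,0,0]},{"delta_pos":[0,-1,0],"dr":[0,0,0]},{"delta_pos":[0,-0.2,0],"dr":[0,0,0]}]'
```

```text
t: 2.8
eef_pos: [0.4306, 0.0684, 0.3659]
ee_rot: [-3.141, -0.001, 0.211]
force: [1.1, 0.1, 0.4]
width: 0.0005
gripper_force: 0.0
t: 3.7
eef_pos: [0.4305, -0.1785, 0.3655]
ee_rot: [3.141, 0.0, 0.208]
force: [0.1, 0.6, -0.7]
width: 0.0003
gripper_force: 0.0
```

```bash
python3 -m handwheel '[{"delta_pos":[0,0,-1],"dr":[0,0,0]},{"delta_pos":[0,0,-1],"dr":[0,0,0]},{"delta_pos":[0,0,-1],"dr":[0,0,0]},{"delta_pos":[0,0,-1],"dr":[0,0,0]},{"delta_pos":[0,0,-1],"dr":[0,0,0]},{"delta_pos":[0,0,-1],"dr":[0,0,0]},{"delta_pos":[0,0,-0.9],"dr":[0,0,0]},{"delta_pos":[0,0,0],"dr":[0,0,0]}]'
python3 - <<'E'
from h import *
print(get_state()['force'])
for c in('side','top'):
    im=grab_frame(c)[:,:,::-1];cv2.imwrite(f'pics/{c}2raw.png',im)
    print(c,proj(c,[get_state()['eef_pos']]))
    for q in('blade','press_point'):print(q,[(np.round(d['location']),round(d['conf'],2)) for d in mark_of(c,q)][:2])
a,b=[cv2.resize(cv2.imread(f'pics/{c}2raw.png')[120:320,240:440],(400,400)) for c in('side','top')]
cv2.imwrite('pics/two.png',np.hstack([a,b]))
E
```

```text
t: 4.5
eef_pos: [0.4285, -0.1758, 0.1557]
ee_rot: [-3.14, 0.006, 0.21]
force: [-0.8, 0.1, 0.6]
width: 0.0004
gripper_force: 0.0
[-0.80466466  0.14323675  0.61808119]
side [[255.23601215 238.47013557]]
blade [(array([291., 193.]), 0.54)]
press_point [(array([299., 235.]), 0.52)]
top [[410.3163782  268.13346134]]
blade [(array([374., 195.]), 0.74)]
press_point [(array([400., 232.]), 0.73)]
```

View pics/two.png

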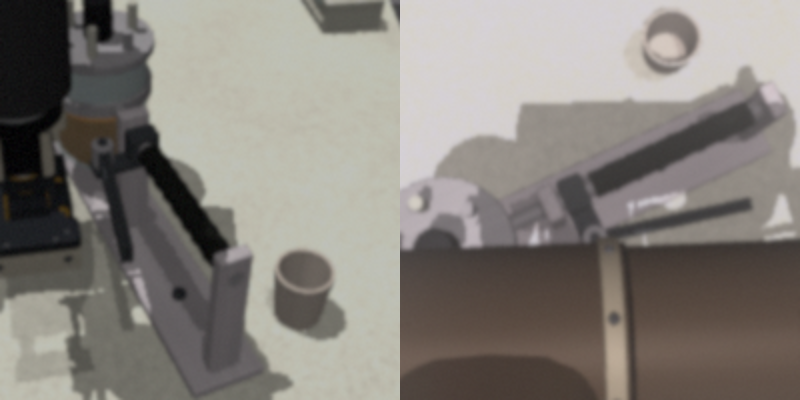

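Side half: the gripper's body sits over the fingers at crop (30,240), left of the blade, which runs from crop (100,150) to (125,258). The blade is at rest and the bar, post and beaker are clear, so I approach now.

```bash
python3 -m handwheel '[{"delta_pos":[0.5,0.05,0],"dr":[0,0,0]},{"delta_pos":[0.5,0.05,0],"dr":[0,0,0]},{"delta_pos":[0.5,0.05,0],"dr":[0,0,0]},{"delta_pos":[0.3,0.05,0],"dr":[0,0,0]},{"delta_pos":[0,0,0],"dr":[0,0,0]}]'
python3 -m handwheel '[{"delta_pos":[0.1,0.02,0],"dr":[0,0,0]},{"delta_pos":[0.1,0.02,0],"dr":[0,0,0]},{"delta_pos":[0.1,0.02,0],"dr":[0,0,0]},{"delta_pos":[0,0,0],"dr":[0,0,0]}]'
```

```text
t: 5.3
eef_pos: [0.4862, -0.1701, 0.1581]
ee_rot: [3.142, 0.001, 0.211]
force: [-0.3, -0.7, -0.3]
width: 0.0006
gripper_force: 0.0
t: 5.7
eef_pos: [0.494, -0.1685, 0.1587]
ee_rot: [3.141, -0.0, 0.21]
force: [1.1, 0.1, -0.5]
width: 0.0004
gripper_force: 0.0
```

```bash
python3 -m handwheel '[{"delta_pos":[0.1,0.02,-0.1],"dr":[0,0,0]},{"delta_pos":[0.1,0.02,-0.1],"dr":[0,0,0]},{"delta_pos":[0,0,0],"dr":[0,0,0]}]'
python3 -m handwheel '[{"delta_pos":[0.1,0.02,0],"dr":[0,0,1]},{"delta_pos":[0.1,0.03,0],"dr":[0,0,1]},{"delta_pos":[0,0,0],"dr":[0,0,0]}]'
```

```text
t: 6.0
eef_pos: [0.4987, -0.1675, 0.1519]
ee_rot: [-3.141, 0.003, 0.21]
force: [-5.5, -1.5, 1.4]
width: 0.0004
gripper_force: 2.4
t: 6.3
eef_pos: [0.5046, -0.1666, 0.1519]
ee_rot: [3.141, 0.003, 0.246]
force: [-4.8, -4.8, 1.2]
width: 0.0006
gripper_force: 2.8
```

```bash
python3 -m handwheel '[{"delta_pos":[0.12,0.03,0],"dr":[0,0,1.9]},{"delta_pos":[0.12,0.03,0],"dr":[0,0,1.9]},{"delta_pos":[0.12,0.03,0],"dr":[0,0,1.9]},{"delta_pos":[0.12,0.03,0],"dr":[0,0,1.9]},{"delta_pos":[0,0,0],"dr":[0,0,0]}]'
python3 -m handwheel '[{"delta_pos":[0.1,0.04,0],"dr":[0,0,1.9]},{"delta_pos":[0.1,0.04,0],"dr":[0,0,1.9]},{"delta_pos":[0,0,0],"dr":[0,0,0]}]'
```

```text
t: 6.8
eef_pos: [0.5189, -0.1634, 0.1519]
ee_rot: [3.141, 0.004, 0.379]
force: [-4.8, -9.0, 0.7]
width: 0.0003
gripper_force: 3.6
t: 7.1
eef_pos: [0.525, -0.1609, 0.152]
ee_rot: [-3.141, 0.003, 0.445]
force: [-4.4, -7.0, -0.2]
width: 0.0006
gripper_force: 3.3
```

```bash
for i in 1; do :; done
python3 -m handwheel '[{"delta_pos":[0.05,0.02,0],"dr":[0,0,0]},{"delta_pos":[0,0,0],"dr":[0,0,0]}]'
python3 -m handwheel '[{"delta_pos":[0.04,0.02,0],"dr":[0,0,0]},{"delta_pos":[0,0,0],"dr":[0,0,0]}]'
```

```text
t: 7.3
eef_pos: [0.526, -0.1604, 0.1519]
ee_rot: [-3.141, 0.004, 0.444]
force: [-5.1, -7.9, 1.3]
width: 0.0006
gripper_force: 4.0
t: 7.5
eef_pos: [0.5264, -0.1602, 0.1519]
ee_rot: [-3.141, 0.006, 0.444]
force: [-7.2, -9.2, 2.7]
width: 0.0004
gripper_force: 5.3
```

```bash

python3 -m handwheel '[{"delta_pos":[0.04,0.02,0],"dr":[0,0,0]},{"delta_pos":[0,0,0],"dr":[0,0,0]},{"delta_pos":[0,0,0],"dr":[0,0,0]}]'
python3 -m handwheel '[{"delta_pos":[0.04,0.02,0],"dr":[0,0,0]},{"delta_pos":[0,0,0],"dr":[0,0,0]},{"delta_pos":[0,0,0],"dr":[0,0,0]}]'
```

```text
t: 7.8
eef_pos: [0.5265, -0.1601, 0.1519]
ee_rot: [-3.141, 0.007, 0.444]
force: [-10.5, -10.8, 4.2]
width: 0.0006
gripper_force: 7.2
t: 8.1
eef_pos: [0.5267, -0.1601, 0.1519]
ee_rot: [-3.14, 0.009, 0.443]
force: [-14.3, -13.1, 7.1]
width: 0.0003
gripper_force: 9.1
```

The arm has come up against the stop: the force rises with no further motion, at the pose predicted for the stop. I hold there and take one look.

```bash
Z='{"delta_pos":[0,0,0],"dr":[0,0,0]}'
python3 -m handwheel '[{"delta_pos":[0,0,0],"dr":[0,0,0]},{"delta_pos":[0,0,0],"dr":[0,0,0]},{"delta_pos":[0,0,0],"dr":[0,0,0]},{"delta_pos":[0,0,0],"dr":[0,0,0]},{"delta_pos":[0,0,0],"dr":[0,0,0]},{"delta_pos":[0,0,0],"dr":[0,0,0]},{"delta_pos":[0,0,0],"dr":[0,0,0]},{"delta_pos":[0,0,0],"dr":[0,0,0]},{"delta_pos":[0,0,0],"dr":[0,0,0]},{"delta_pos":[0,0,0],"dr":[0,0,0]}]'
python3 -m handwheel '[{"delta_pos":[0,0,0],"dr":[0,0,0]},{"delta_pos":[0,0,0],"dr":[0,0,0]},{"delta_pos":[0,0,0],"dr":[0,0,0]},{"delta_pos":[0,0,0],"dr":[0,0,0]},{"delta_pos":[0,0,0],"dr":[0,0,0]},{"delta_pos":[0,0,0],"dr":[0,0,0]},{"delta_pos":[0,0,0],"dr":[0,0,0]},{"delta_pos":[0,0,0],"dr":[0,0,0]},{"delta_pos":[0,0,0],"dr":[0,0,0]},{"delta_pos":[0,0,0],"dr":[0,0,0]}]'
python3 - <<'E'
from h import *
a,b=[cv2.resize(np.ascontiguousarray(grab_frame(c)[120:320,240:440,::-1]),(400,400)) for c in('side','top')]
cv2.imwrite('pics/press.png',np.hstack([a,b]))
E
```

```text
t: 9.1
eef_pos: [0.5267, -0.1601, 0.1519]
ee_rot: [-3.14, 0.009, 0.443]
force: [-14.0, -14.8, 6.5]
width: -0.0001
gripper_force: 9.1
t: 10.1
eef_pos: [0.5267, -0.1601, 0.1518]
ee_rot: [-3.14, 0.009, 0.443]
force: [-13.5, -13.5, 6.5]
width: 0.0003
gripper_force: 9.1
```

View pics/press.png

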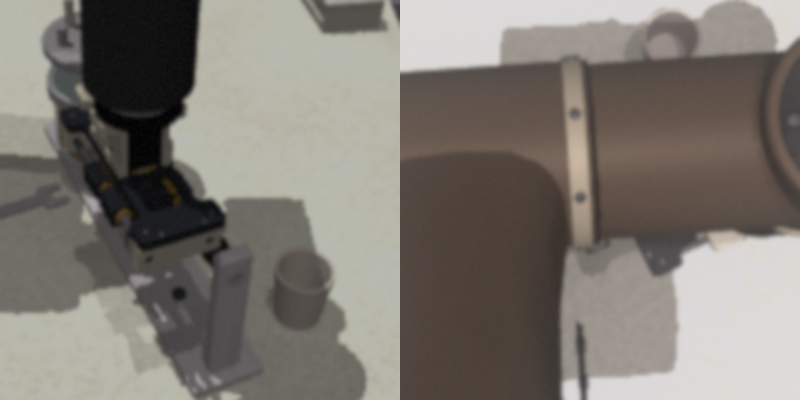

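The picture shows the gripper over the blade. The post (crop 232,300) and beaker (crop 302,288) are untouched. The press has held for over 2 s, so I ease back along the same arc.

```bash

python3 -m handwheel '[{"delta_pos":[-0.05,-0.03,0],"dr":[0,0,0]},{"delta_pos":[-0.06,-0.03,0],"dr":[0,0,0]},{"delta_pos":[-0.06,-0.03,0],"dr":[0,0,0]},{"delta_pos":[-0.1,-0.04,0],"dr":[0,0,-1.9]},{"delta_pos":[-0.1,-0.04,0],"dr":[0,0,-1.9]},{"delta_pos":[-0.12,-0.03,0],"dr":[0,0,-1.9]},{"delta_pos":[-0.12,-0.03,0],"dr":[0,0,-1.9]},{"delta_pos":[-0.12,-0.03,0],"dr":[0,0,-1.9]},{"delta_pos":[-0.12,-0.03,0],"dr":[0,0,-1.9]}]'
python3 -m handwheel '[{"delta_pos":[-0.1,-0.03,0],"dr":[0,0,-1]},{"delta_pos":[-0.1,-0.02,0],"dr":[0,0,-1]},{"delta_pos":[-0.1,-0.02,0],"dr":[0,0,0]},{"delta_pos":[-0.1,-0.02,0],"dr":[0,0,0]},{"delta_pos":[-0.1,-0.02,0],"dr":[0,0,0]},{"delta_pos":[-0.1,-0.02,0],"dr":[0,0,0]},{"delta_pos":[0,0,0],"dr":[0,0,0]}]'
```

```text
t: 11.1
eef_pos: [0.5037, -0.1658, 0.1517]
ee_rot: [-3.14, 0.003, 0.243]
force: [-6.3, 2.9, 0.7]
width: 0.0005
gripper_force: 2.6
t: 11.8
eef_pos: [0.4876, -0.1701, 0.1527]
ee_rot: [3.142, -0.0, 0.21]
force: [-0.2, 0.4, 0.3]
width: 0.0005
gripper_force: 0.0
```

Clear of the lever; back off, rise, and check.

```bash

python3 -m handwheel '[{"delta_pos":[-0.5,-0.1,0],"dr":[0,0,0]},{"delta_pos":[-0.7,-0.1,0],"dr":[0,0,0]},{"delta_pos":[-0.7,-0.1,0],"dr":[0,0,0]},{"delta_pos":[0,0,0.7],"dr":[0,0,0]},{"delta_pos":[0,0,1],"dr":[0,0,0]},{"delta_pos":[0,0,1],"dr":[0,0,0]},{"delta_pos":[0,0,1],"dr":[0,0,0]},{"delta_pos":[0,0,0.5],"dr":[0,0,0]},{"delta_pos":[0,0,0],"dr":[0,0,0]},{"delta_pos":[0,0,0],"dr":[0,0,0]}]'
python3 - <<'E'
from h import *
print(get_state()['force'])
a,b=[cv2.resize(np.ascontiguousarray(grab_frame(c)[120:320,240:440,::-1]),(400,400)) for c in('side','top')]
cv2.imwrite('pics/end.png',np.hstack([a,b]))
E
```

```text
t: 12.8
eef_pos: [0.4301, -0.179, 0.2782]
ee_rot: [-3.141, -0.0, 0.21]
force: [0.2, -0.4, -0.9]
width: 0.0004
gripper_force: 0.0
[ 0.16227317 -0.43426295 -0.89278706]
```

View pics/end.png

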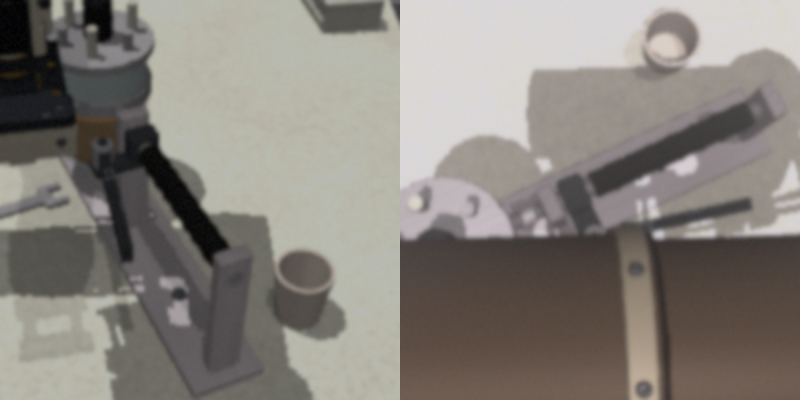

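The lever is back at rest, its free end at side crop (125,258) and top crop (748,204) as before. The beaker and wrench have not moved and the hand is clear.

```bash
python3 -c "from station import job_done; print(job_done())"
```

```text
the job is handed in; nothing more can be done
None
```

I pressed the lever to its stop with about 20 N at the wrist, held it there for over 2 s, eased it back to rest, took the hand clear and handed the job in; it returned no verdict, and the jar was out of my last picture, so I did not recheck it.

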